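Open the deposit safe's money shutter with its key and hold it open

ROBOT

A 6-joint arm with a two-finger parallel gripper is mounted at the origin on the work surface; the furniture and walls round the work are solid. World frame = base frame: x ahead of the robot, y to its left, z up, the work surface at z = 0. Lengths are in m, angles in degrees, forces in N, time in s.
With the tool pointing down it reaches from about 0.25 to 0.725 m from the base axis. Payload 9.7 kg.
Tool frame: the origin (TCP) lies midway between the tips of the shut fingers; the grasp point (between the pads) lies 19 mm behind it; z points along the fingers, y is the line along which they close (so a half turn about z gives the same grasp; the last joint's range is limited). The gripper opens to 85 mm and grips with 20 to 120 N. Pads are 22 mm wide; open, the fingers measure 114 mm over their backs; the gripper's body (76 mm by 85 mm) begins 54 mm behind the grasp point. The pads swing forward as they close: fully open they stand 13 mm farther back than shut.
Start: joints at [74.427, 4.979, 10.078, 95.1, 0, 90], TCP at [0.148, 0.53, 0.231] pointing down, gripper open.
Joint ranges: [-179.16, 179.16], [-48.56, 103.87], [-65.8, 70.77], [-126.05, 130.52], [-82.76, 87.17], [-180, 180]. Speed limits (degrees/s): [127.2, 127.2, 147.25, 180, 180, 180].

INTERFACE

Orientations are given as [roll, pitch, yaw] about the fixed x, y, z axes, in that order (R = Rz(yaw) Ry(pitch) Rx(roll)).
In Python, from workcell import * gives the robot as it stands.
- The arm moves only by the tool servo_tool, never from a script. Its argument "moves" is a list of rows, each a list of 4 numbers: the shift along the world's x, y, z in shares of 100 cm (1.0 is 100 cm), then the turn about the world's z in normalised numbers (1 is 4 rad). A call has 1 to 20 rows; each row is the pose to reach, as a shift and turn from the pose commanded when the call began; what a row does not reach only later rows make up. A row lasts 1/12 s, in which the tool goes at most 41.7 mm and 7.16 degrees, less where a joint would pass 70% of its speed; a pose out of reach is approached as far as the arm can. A shift or turn number past 1, either way, is cut back to 1. A call with a gripper value outside its range is refused whole. "claw" is the closure, from 0 (fully open) to 1 (shut), set as the call begins (left out, the last holds). The fingers move at their own pace and stop on an object; "force" is the grip in N (left out, the last holds). Time passes only in rows, so rows that repeat a pose let the fingers close. It gives the time, the measured TCP pose, the force, the opening and the grip force at its end, in the units of the state.
- get_obs(): the state, without advancing time (a new reading comes with each control period).
- camera(name): name is "side" or "top" or "wrist"; returns the picture (420x560x3 uint8, red, green, blue); there is no depth.
- get_calibration(name): a dict with "fx", "fy", "cx", "cy" (pixels), "k1" (the pictures are not rectified: a ray, as slopes to the right and down, at radius r is drawn at 1 + k1 r^2 times it, then the intrinsics apply), "rvec" (rotation vector, rad) and "tvec" (3), from world to camera coordinates, as OpenCV has them; the wrist camera has in their place "tool_from_camera" (4x4, takes a point from camera to tool coordinates, whose origin is the TCP and whose axes are the flange's). Camera axes: x right, y down, z forward; pixel columns grow to the right and rows downward; lengths in m; the calibration is good to about 2 mm. A picture is of the moment at which its call begins: read the wrist's pose just before it. get_calibration takes no time and is no camera call.
- job_done(): hands the job in; it is judged then, once.
The state is a dict: "time": time; "q": joint angles; "qd": joint speeds; "joint_efforts": joint torques, N m; "ee_pos": TCP position; "tcp_rot": TCP orientation; "wrist_force": force on the tool from outside, world axes, zero at the start; "torque": the same for the moment, N m; "opening": finger opening in m; "grasp_force": force on a finger pad.
Only numpy, scipy, OpenCV 4.12 (cv2) and the standard library are available. Lean on these libraries where they do the work, as an engineer would, in place of code of your own. Each camera call takes 0.05 s, during which the arm holds its last target. There are 200 camera calls.

TASK

Take the key out of its wooden stand and push its blade fully home into the keyhole on top of the small grey safe, pressing lightly and twisting it up to about 30 degrees right and left to find its way past the two sticky wafers inside. Only once it is fully home, turn it a quarter turn clockwise (seen from above) to its stop, so that the money shutter opens; the lock springs back, so finish still gripping the key and holding it turned. Leave the things standing round about where they are.

Things in the scene. Friction and masses are not known exactly. Their poses are not given: they have to be found in the camera images.
- key: Loose key, 80 g, upright in the stand, bow up. Origin mid tip of the blade (lowest point); z up from tip to bow, x along the blade's width, y through its thickness. Steel blade 24 (x) x 5 (y) x 40 mm (z 0-40), square-ended; collar 26 x 10 mm at z 40-46 stops it on the lock's face; above it the bow. Fits the lock either way round (half turn).
- key_bow (a point): Middle of the grip area of the key's black bow, 66 mm above the blade's tip; axes as the key's. The bow is 34 (x) x 10 (y) x 34 mm, from 46 to 80 mm above the tip: grip it across its 10 mm thickness (y).
- key_stand: Fixed light wooden block, 70 x 55 x 50 mm on a foot of 84 x 69 x 8 mm; origin at the centre of its underside. A slot 25.5 (x) x 6.5 mm (y), 34 mm deep from the top (its floor 16 mm up), holds the key's blade, so the key's collar stands 6 mm above the block.
- safe: Fixed grey steel safe, 150 (x) x 130 (y) x 100 mm high, origin at the centre of its underside, z up. In its top: the lock, in a steel bezel, 25 mm from the centre towards -x; two guide rails 7 mm high with the money shutter, 45 mm from the centre towards +x.
- lock_mouth (a point): Centre of the lock plug's round face, on its axis, 100.5 mm above the worktop, axes as the safe's. A bezel, 34 mm inside and 60 mm outside diameter, stands 3 mm above the face. At lock angle 0 the key slot lies along the safe's x: 27 (x) x 8 mm (y); plug 10 mm thick. Fully home, the tip is 40 mm below the face and the collar rests on it.
- wafers (a point): Point on the lock's axis 14 mm below the face: top of the upper of two hidden sticky wafers (the other's top 24 mm below the face), each 5 mm thick, slot 28 x 7.5 mm, twisted 0.36 to 0.50 rad out of line, the upper clockwise, the lower anticlockwise seen from above. The tip stops on each until key and plug are twisted into its line. Friction 0.03 N m holds them: press under 15 N.
- plug (a joint): Angle of the lock plug in rad: 0 at rest, grows clockwise seen from above, stop at 1.57, other stop at -0.65. A spring (0.10 N m/rad) turns it back when let go, with the key in it to about 0.7; turning the key with both wafers to the stop takes about 0.23 N m. The key has about 0.13 rad of play in it, so the key must turn that much further.
- shutter (a joint): Travel of the steel money shutter (21 x 50 mm plate) along the safe's +y, in m: driven by the plug, 0 closed, 0.040 open at the plug's stop.
- weight_0: Bystander: brass scale weight, 38 mm across, 34 mm high; origin at its underside. Leave alone.
- service_bell: Bystander: counter bell, 79 mm across, 64 mm high; origin at its underside. Leave alone.
- sweet_box_2: Bystander: cardboard sweet box, 35 x 120 x 50 mm; origin at its underside. Leave alone.
Not all that is in view belongs to the job. Of the things like the key, leave any that is purple or turquoise; of the rest the larger one is meant.

How it is judged (in metres and radians):
On the way:
1. the key is fully home in the lock, gripped, and not yet turned (lock angle under 0.7 rad) (z of key in the frame of lock_mouth below -0.037 m and horizontal distance between key and lock_mouth below 0.005 m and value of joint plug below 0.7 rad and contact force between the fingers and key above 1 N), for 0.1 s.
At the end, for the whole second after the job is handed in: The key is upright (within 0.15 rad) and fully home in the lock (tip at least 36 mm below the face, within 5 mm of the axis), gripped by the fingers, the lock held turned beyond 1.3 rad and the shutter open beyond 32 mm (z of key in the frame of lock_mouth below -0.036 m and horizontal distance between key and lock_mouth below 0.005 m and angle between key's own z axis and vertical below 0.15 rad and value of joint plug above 1.3 rad and value of joint shutter above 0.032 m and contact force between the fingers and key above 1 N); the arm keeps its last pose, push and grip.
It fails at once if the lock is turned beyond 0.8 rad with the key not fully home (value of joint plug above 0.8 rad and z of key in the frame of lock_mouth above -0.034 m).
It fails at once if a bystander is moved by more than 30 mm (distance of any of weight_0, service_bell, sweet_box_2 from where it was at the start of the episode above 0.03 m).
It also fails if it takes over 61 s, if anything falls off the work surface, if the arm or the gripper's body presses on something with over 40 N, if the wrist force passes 120 N, or if a joint passes its speed limit or range.

## Working session

There is one attempt and no reset: what is moved stays moved. The work goes in short steps, Python scripts to look and compute and a tool call to move; the robot and the scene stay as the last step left them, time stands still between calls to the robot, and variables do not carry over. Pictures are saved under pics/ and viewed, at most 10 in all, crops included, and the job is handed in when it is done.

Besides the shell and the picture viewer there is one more tool, called after "Request:" as a command line: name --pt "numbers of a row" for each row, then --argument value for the rest. servo_tool: Moves the arm, as the interface text tells. Its arguments: {"type":"object","properties":{"moves":{"type":"array","items":{"type":"array","items":{"type":"number"}}},"claw":{"type":"number"},"force":{"type":"number"}},"required":["moves"]}

```bash
mkdir -p pics
cat > h.py <<'E'
from workcell import *
import numpy as np, cv2
from scipy.spatial.transform import Rotation as R
def ray(name,u,v,obs=None):
    c=get_calibration(name)
    d=np.array([(u-c['cx'])/c['fx'],(v-c['cy'])/c['fy']]);s=d.copy()
    for _ in range(20): s=d/(1+c['k1']*(s@s))
    r=np.array([s[0],s[1],1.])
    if 'rvec' in c:
        M=R.from_rotvec(np.ravel(c['rvec'])).as_matrix();t=np.ravel(c['tvec'])
        return -M.T@t, M.T@r
    T=np.array(c['tool_from_camera']);o=obs or get_obs()
    Q=R.from_euler('xyz',o['tcp_rot'],degrees=True).as_matrix()
    return Q@T[:3,3]+np.array(o['ee_pos']), Q@T[:3,:3]@r
def atz(name,u,v,z,obs=None):
    p,d=ray(name,u,v,obs);return (p+d*(z-p[2])/d[2])
def tri(rs):
    A=np.zeros((3,3));b=np.zeros(3)
    for p,d in rs:
        d=d/np.linalg.norm(d);P=np.eye(3)-np.outer(d,d);A+=P;b+=P@p
    return np.linalg.solve(A,b)
def proj(name,X,obs=None):
    c=get_calibration(name);X=np.array(X,float)
    if 'rvec' in c: Y=R.from_rotvec(np.ravel(c['rvec'])).as_matrix()@X+np.ravel(c['tvec'])
    else:
        T=np.array(c['tool_from_camera']);o=obs or get_obs()
        Q=R.from_euler('xyz',o['tcp_rot'],degrees=True).as_matrix()
        Y=T[:3,:3].T@(Q.T@(X-np.array(o['ee_pos']))-T[:3,3])
    s=Y[:2]/Y[2];s=s*(1+c['k1']*(s@s));return s[0]*c['fx']+c['cx'],s[1]*c['fy']+c['cy']
def snap(name,fn,box=None,k=1):
    im=camera(name)[:,:,::-1].copy();cv2.imwrite(fn.replace('.png','_raw.png'),im)
    if box: im=im[box[1]:box[3],box[0]:box[2]]
    if k!=1: im=cv2.resize(im,None,fx=k,fy=k,interpolation=cv2.INTER_CUBIC)
    cv2.imwrite(fn,im)
E
python3 - <<'E'
from h import *
for n in('top','side','wrist'): snap(n,f'pics/a_{n}.png')
print(get_obs())
a=[cv2.imread(f'pics/a_{n}_raw.png') for n in('top','side','wrist')]
E
```

```text
{'time': 0.15, 'q': array([7.44276862e+01, 5.00238168e+00, 1.00420263e+01, 9.50980814e+01,
       1.67593277e-04, 9.00013601e+01]), 'qd': array([ 0.03605718, -0.12350768,  0.11546069, -0.0510253 ,  0.01166008,
        0.01617469]), 'joint_efforts': array([ 2.51629230e-03, -5.20759785e+01,  4.65044332e+01,  1.37789609e-02,
        1.28736756e-04, -2.41975596e-05]), 'ee_pos': array([0.14759994, 0.52963463, 0.23073453]), 'tcp_rot': array([-1.79941563e+02, -1.66206040e-04,  1.64426326e+02]), 'wrist_force': array([-0.95913795,  0.68509369, -0.31327057]), 'torque': array([ 0.01341965, -0.02889298, -0.0015126 ]), 'grasp_force': 0.0, 'opening': 0.08533748756463944}
```

View pics/a_top.png

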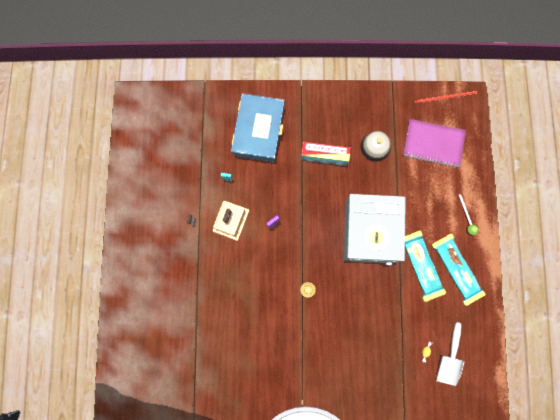

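View pics/a_side.png

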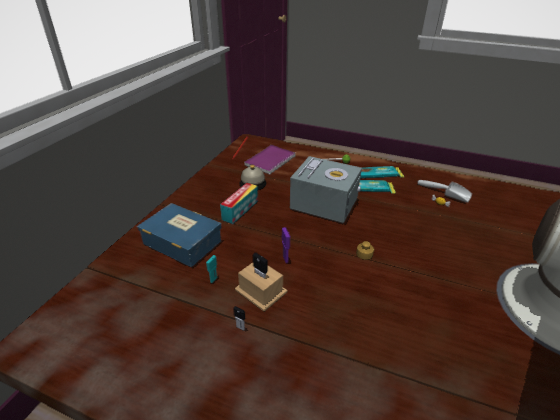

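Top view: the black key in the stand is at (228,216), the small black key at (191,219), turquoise at (226,177) and purple at (273,222). The safe is at (376,228). The description points to the larger black key, the one in the stand; I'll check it in a close crop.

Run:
```python
from h import *
t=cv2.imread('pics/a_top_raw.png');s=cv2.imread('pics/a_side_raw.png')
def c(im,u,v,w,h,k): return cv2.resize(im[v:v+h,u:u+w],None,fx=k,fy=k,interpolation=cv2.INTER_CUBIC)
a=np.hstack([c(t,205,195,50,50,6),c(t,340,185,75,50,6)[:, :450]])
b=np.hstack([c(s,232,245,75,60,5),c(s,285,150,75,60,5)])
b=cv2.copyMakeBorder(b,0,0,0,max(0,a.shape[1]-b.shape[1]),0)
cv2.imwrite('pics/b.png',np.vstack([a,b[:,:a.shape[1]]])); print(a.shape,b.shape)
# rough
print(atz('top',228,216,.09),atz('top',191,219,.0),atz('top',376,238,.1),atz('top',376,145,.05))
print([atz('top',*p,.1).round(3) for p in((349,195),(405,195),(405,262),(347,262))])
```

```text
(300, 750, 3) (300, 750, 3)
[0.58108745 0.18449706 0.09      ] [0.58700462 0.29137985 0.        ] [ 0.52853508 -0.16161783  0.1       ] [ 0.76856391 -0.17788042  0.05      ]
[array([ 0.63 , -0.101,  0.1  ]), array([ 0.63 , -0.233,  0.1  ]), array([ 0.473, -0.227,  0.1  ]), array([ 0.473, -0.093,  0.1  ])]
```

View pics/b.png

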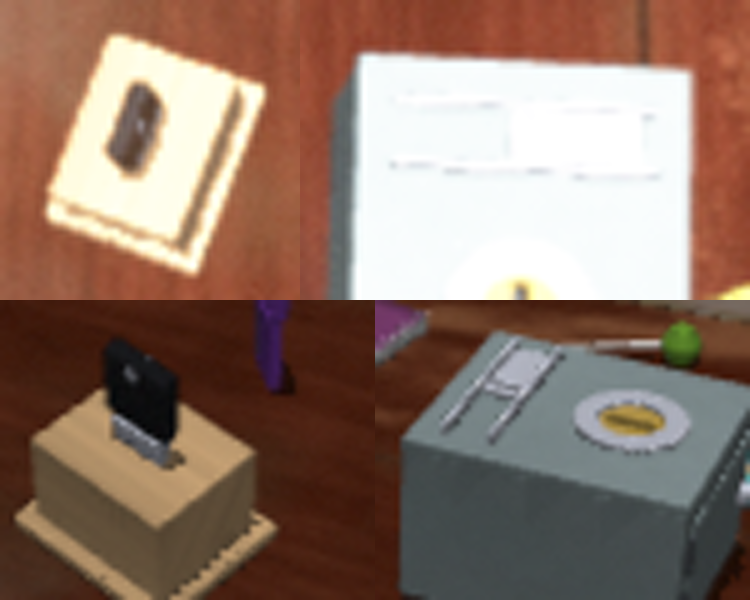

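The crop confirms that the black key in the stand is the larger, ordinary one. I'll move above it.

Units first: shifts go in shares of 100 cm and turns go in shares of 4 rad. So 42 cm is 0.42, 40 cm is 0.4, -0.09 rad is -0.0225.

Request:
servo_tool --pt "0.04 -0.03 0.02 0" --pt "0.07 -0.056 0.02 0" --pt "0.1 -0.08 0.02 0" --pt "0.132 -0.106 0.02 0" --pt "0.164 -0.132 0.02 -0.005" --pt "0.196 -0.158 0.02 -0.01" --pt "0.228 -0.184 0.02 -0.015" --pt "0.26 -0.21 0.02 -0.02" --pt "0.292 -0.236 0.02 -0.0225" --pt "0.324 -0.262 0.02 -0.0225" --pt "0.354 -0.286 0.02 -0.0225" --pt "0.38 -0.31 0.02 -0.0225" --pt "0.4 -0.33 0.02 -0.0225" --pt "0.42 -0.345 0.02 -0.0225" --pt "0.42 -0.345 0.02 -0.0225" --pt "0.42 -0.345 0.02 -0.0225" --pt "0.42 -0.345 0.02 -0.0225" --pt "0.42 -0.345 0.02 -0.0225"

```text
time: 1.65
ee_pos: [0.5671, 0.1855, 0.2514]
tcp_rot: [180.0, -0.0, 159.3]
wrist_force: [-0.7, -0.2, 0.6]
opening: 0.0854
grasp_force: 0.0
```

Run:
```python
from h import *
o=get_obs();print(o['q'].round(2),o['ee_pos'],o['tcp_rot'],get_calibration('wrist')['tool_from_camera'])
snap('wrist','pics/c.png')
print(proj('wrist',[.581,.1845,.096],o))
snap('top','pics/c2.png');snap('side','pics/c3.png')
```

```text
[1.811e+01 1.214e+01 2.037e+01 9.824e+01 1.000e-02 3.878e+01] [0.56705166 0.18545601 0.25137447] [ 1.79996778e+02 -1.23330095e-02  1.59322883e+02] [[-2.86840798e-04 -9.61500762e-01 -2.74802115e-01  7.01603768e-02]
 [ 9.99999940e-01 -3.29666755e-04  1.09657291e-04 -5.72822091e-04]
 [-1.96028691e-04 -2.74802067e-01  9.61500798e-01 -1.42104579e-01]
 [ 0.00000000e+00  0.00000000e+00  0.00000000e+00  1.00000000e+00]]
(np.float64(286.27577065491175), np.float64(210.926169485659))
```

View pics/c.png

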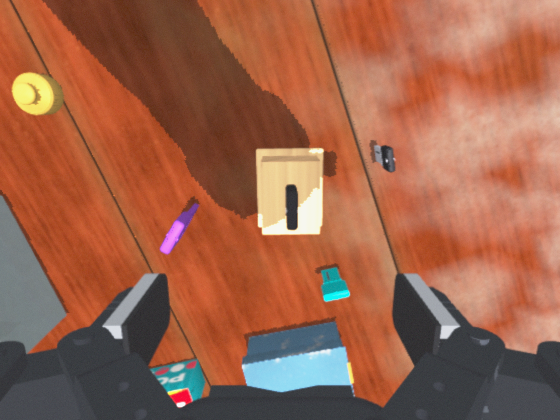

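The wrist view shows the key bow at about (292,207) in the stand. I'll fit a box model of the bow to the dark silhouette in the wrist and side views.

```bash
cat > fit.py <<'E'
from h import *
from scipy.optimize import minimize
def sil(name,p,o,K=8,box=None,z=(.062,.096)):
    x,y,a=p;c,s=np.cos(a),np.sin(a)
    P=[proj(name,[x+c*i-s*j,y+s*i+c*j,k],o) for i in(-.017,.017) for j in(-.005,.005) for k in z]
    h=cv2.convexHull(((np.array(P)-box[:2])*K).astype(np.float32))
    m=np.zeros(((box[3]-box[1])*K,(box[2]-box[0])*K),np.uint8);cv2.fillConvexPoly(m,np.round(h*16).astype(np.int32),1,shift=4);return m
E
python3 - <<'E'
from fit import *
o=get_obs();K=8
W=cv2.imread('pics/c_raw.png');S=cv2.imread('pics/a_side_raw.png')
views=[('wrist',W,(270,170,315,240)),('side',S,(245,245,275,285))]
M=[]
for n,im,b in views:
    g=cv2.resize(im[b[1]:b[3],b[0]:b[2]],None,fx=K,fy=K,interpolation=cv2.INTER_CUBIC)
    m=(g.max(2)<75 if n=='wrist' else g.max(2)<62).astype(np.uint8)
    nn,l,st,_=cv2.connectedComponentsWithStats(m);i=1+np.argmax(st[1:,4]);M.append((l==i).astype(np.uint8));print(n,st[i]/K)
def iou(p,i): 
    n,im,b=views[i];s=sil(n,p,o,K,b);return (s&M[i]).sum()/(s|M[i]).sum()
for idx in((0,),(1,),(0,1)):
    best=None
    for a in(-15,-21,-27):
        r=minimize(lambda q:-sum(iou([q[0]/100,q[1]/100,q[2]/10],i) for i in idx),[58.1,18.45,np.radians(a)*10],method='Nelder-Mead',options=dict(initial_simplex=None,xatol=1e-3,fatol=1e-4))
        if best is None or r.fun<best.fun:best=r
    q=best.x;print(idx,q[0]/100,q[1]/100,np.degrees(q[2]/10),best.fun)
for i,(n,im,b) in enumerate(views):
    g=cv2.resize(im[b[1]:b[3],b[0]:b[2]],None,fx=K,fy=K,interpolation=cv2.INTER_CUBIC)
    for m,c in((M[i],(0,255,0)),(sil(n,[q[0]/100,q[1]/100,q[2]/10],o,K,b),(0,0,255))):
        cv2.drawContours(g,cv2.findContours(m,0,2)[0],-1,c,1)
    views[i]=g
h=max(v.shape[0] for v in views)
cv2.imwrite('pics/d.png',np.hstack([cv2.copyMakeBorder(v,0,h-v.shape[0],0,0,0) for v in views]))
E
```

```text
wrist [  16.5     15.375   10.875   43.875 3314.5  ]
side [   0.       5.25    30.      23.75  2242.875]
(0,) 0.5826668476929542 0.18894824699134496 -17.58500151916458 -0.7015557201820298Traceback (most recent call last):
  File "<stdin>", line 15, in <module>
    res = _minimize_neldermead(fun, x0, args, callback, bounds=bounds,
                               **options)
    fxcc = func(xcc)
    fx = function(np.copy(x), *(wrapper_args + args))
  File "<stdin>", line 15, in <lambda>
  File "<stdin>", line 15, in <genexpr>
  File "<stdin>", line 11, in iou
  File "fit.py", line 5, in sil
    P=[proj(name,[x+c*i-s*j,y+s*i+c*j,k],o) for i in(-.017,.017) for j in(-.005,.005) for k in z]
       ~~~~^^^^^^^^^^^^^^^^^^^^^^^^^^^^^^^^
  File "h.py", line 23, in proj
    c=get_calibration(name);X=np.array(X,float)
ValueError: time passes only in moves, steps and waits
```

Run:
```python
import re
s=open('h.py').read()
s=s.replace("import numpy as np, cv2","import numpy as np, cv2, functools\nget_calibration=functools.lru_cache(None)(get_calibration)")
open('h.py','w').write(s)
from h import *
o=get_obs()
im=cv2.imread('pics/c_raw.png')[140:245,245:335]
g=cv2.resize(im,None,fx=5,fy=5,interpolation=cv2.INTER_CUBIC)
S=cv2.resize(cv2.imread('pics/a_side_raw.png')[245:310,232:292],None,fx=5,fy=5,interpolation=cv2.INTER_CUBIC)
h=g.shape[0];cv2.imwrite('pics/d.png',np.hstack([g,cv2.copyMakeBorder(S,0,h-S.shape[0],0,0,0)]))
print(o['time'],get_calibration('wrist')['fx'])
```

```text
1.8 376.32535941237177
```

View pics/d.png

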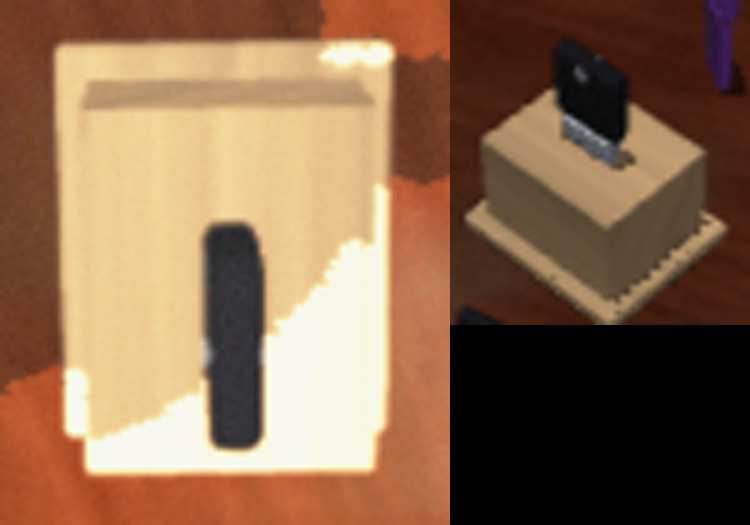

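```bash
cat > key.py <<'E'
from fit import *
o=get_obs();K=8
W=cv2.imread('pics/c_raw.png');b=(270,170,315,240)
g=cv2.resize(W[b[1]:b[3],b[0]:b[2]],None,fx=K,fy=K,interpolation=cv2.INTER_CUBIC)
m=(g.max(2)<110).astype(np.uint8);n,l,st,_=cv2.connectedComponentsWithStats(m);M=(l==1+np.argmax(st[1:,4])).astype(np.uint8)
def f(q):
    s=sil('wrist',[q[0]/1000,q[1]/1000,np.radians(q[2])],o,K,b);return -(s&M).sum()/(s|M).sum()
x0=np.array([582,188,-20.]);sx=np.array([x0,x0+[4,0,0],x0+[0,4,0],x0+[0,0,4]])
r=minimize(f,x0,method='Nelder-Mead',options=dict(initial_simplex=sx,xatol=.02,fatol=1e-5));print(r.x,r.fun)
q=r.x
# stand top corners from wrist at z=.05, and block side angle
C=[atz('wrist',245+u/5,140+v/5,.05+.008*0,o) for u,v in((80,105),(376,105),(376,472),(85,472))]
C=np.array(C);print((C*1000).round(1).tolist(),C.mean(0))
for a,bb in((0,3),(1,2),(0,1),(3,2)): d=C[bb]-C[a];print(np.degrees(np.arctan2(d[1],d[0])),np.linalg.norm(d))
for z in(.062,.096):
  for n in('side','top'): print(n,z,proj(n,[q[0]/1000,q[1]/1000,z],o))
E
python3 key.py
```

```text
[580.66666667 202.22222222 -21.77777778] 0.0
[[541.0, 175.6, 50.0], [560.1, 226.2, 50.0], [627.2, 203.1, 50.0], [607.3, 150.5, 50.0]] [0.5839049  0.18885753 0.05      ]
-20.723091196061958 0.0709330889339542
-19.01057585779028 0.07095610862852773
69.31505436293247 0.05408358978485433
69.32245605240156 0.05620408914010685
side 0.062 (np.float64(257.9134670101803), np.float64(274.70095354513694))
top 0.062 (np.float64(222.19658715276088), np.float64(217.92499946942556))
side 0.096 (np.float64(257.4430262795524), np.float64(261.7674427680052))
top 0.096 (np.float64(220.14901149105947), np.float64(215.7691209139388))key.py:7: RuntimeWarning: overflow encountered in scalar negative
  s=sil('wrist',[q[0]/1000,q[1]/1000,np.radians(q[2])],o,K,b);return -(s&M).sum()/(s|M).sum()
```

```bash
sed -i 's/return -(s&M).sum()/return -float((s\&M).sum())/' key.py; python3 key.py | sed -n '1p;7,$p'
```

```text
[583.5507662  188.92559949 -17.464477  ] -0.7723665414528332
side 0.062 (np.float64(259.4112728390948), np.float64(269.79540155640245))
top 0.062 (np.float64(227.6982246374047), np.float64(216.76020288949545))
side 0.096 (np.float64(258.98926247679753), np.float64(256.91968498982345))
top 0.096 (np.float64(225.81678182322295), np.float64(214.56943714471655))
```

Converted, -18.7 cm is -0.187, -18 cm is -0.18.

Request:
servo_tool --pt "0.008 0.002 -0.03 0" --pt "0.0165 0.0035 -0.06 0" --pt "0.0165 0.0035 -0.09 0" --pt "0.0165 0.0035 -0.12 0" --pt "0.0165 0.0035 -0.145 0" --pt "0.0165 0.0035 -0.165 0" --pt "0.0165 0.0035 -0.18 0" --pt "0.0165 0.0035 -0.187 0" --pt "0.0165 0.0035 -0.187 0" --pt "0.0165 0.0035 -0.187 0" --pt "0.0165 0.0035 -0.187 0" --claw 0

```text
time: 2.72
ee_pos: [0.5847, 0.1887, 0.0658]
tcp_rot: [179.9, 0.1, 159.3]
wrist_force: [0.5, -0.3, -0.5]
opening: 0.0852
grasp_force: 0.0
```

Request:
servo_tool --pt "0 0 0 0" --pt "0 0 0 0" --pt "0 0 0 0" --pt "0 0 0 0" --pt "0 0 0 0" --pt "0 0 0 0" --pt "0 0 0 0" --pt "0 0 0 0" --pt "0 0 0 0" --pt "0 0 0 0" --claw 1 --force 80

```text
time: 3.55
ee_pos: [0.5843, 0.1883, 0.0645]
tcp_rot: [180.0, 0.0, 159.3]
wrist_force: [0.7, -0.3, 2.7]
opening: 0.0087
grasp_force: 78.1
```

Converted, -35 cm is -0.35, 20.5 cm is 0.205, 0.33 rad is 0.0825.

Request:
servo_tool --pt "0 0 0.015 0" --pt "0 0 0.035 0" --pt "0 0 0.06 0" --pt "0 0 0.09 0" --pt "0 0 0.125 0" --pt "0 -0.02 0.16 0" --pt "0 -0.05 0.19 0.0125" --pt "0 -0.085 0.205 0.025" --pt "-0.003 -0.12 0.205 0.0375" --pt "-0.006 -0.155 0.205 0.05" --pt "-0.01 -0.19 0.205 0.0625" --pt "-0.013 -0.225 0.205 0.075" --pt "-0.017 -0.26 0.205 0.0825" --pt "-0.02 -0.29 0.205 0.0825" --pt "-0.023 -0.315 0.205 0.0825" --pt "-0.024 -0.335 0.205 0.0825" --pt "-0.025 -0.35 0.205 0.0825" --pt "-0.025 -0.35 0.205 0.0825" --pt "-0.025 -0.35 0.205 0.0825" --pt "-0.025 -0.35 0.205 0.0825"

```text
time: 5.22
ee_pos: [0.5592, -0.1612, 0.2691]
tcp_rot: [180.0, -0.0, 178.2]
wrist_force: [-0.0, 0.9, -0.5]
opening: 0.0082
grasp_force: 78.7
```

Run:
```python
from h import *
o=get_obs();print(o['q'].round(1),o['ee_pos'],o['tcp_rot'],o['wrist_force'],o['opening'],o['grasp_force'])
snap('wrist','pics/e.png');snap('side','pics/e2.png')
print(proj('wrist',[.527,-.162,.1],o))
```

```text
[-16.1  10.6  20.6 100.    0.  -14.3] [ 0.55915435 -0.16121132  0.26909748] [ 1.79978731e+02 -1.96368314e-02  1.78181972e+02] [-0.01465229  0.94617837 -0.52304593] 0.008201455902914972 78.65015745162964
(np.float64(278.87903083639753), np.float64(153.35702850678751))
```

View pics/e.png

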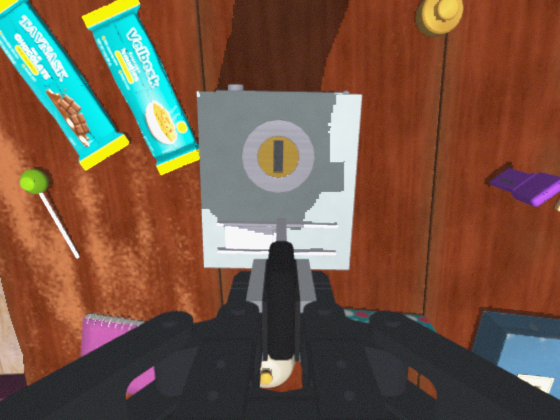

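The wrist view shows the lock slot at about (278,156), the safe's top edges, and the held key's blade at about (281,230). I'll enlarge it.

Run:
```python
from h import *
im=cv2.imread('pics/e_raw.png')
a=cv2.resize(im[112:200,234:322],None,fx=6,fy=6,interpolation=cv2.INTER_CUBIC)
b=cv2.resize(im[212:282,264:300],None,fx=7.54,fy=7.54,interpolation=cv2.INTER_CUBIC)
b=cv2.resize(b,(270,528))
cv2.imwrite('pics/f.png',np.hstack([a,b]))
# measure: slot = dark within brass; bezel circle
hsv=cv2.cvtColor(im,cv2.COLOR_BGR2HSV)
m=((hsv[...,1]>90)&(hsv[...,0]>12)&(hsv[...,0]<30)&(hsv[...,2]>70)).astype(np.uint8);m[:125]=0;m[185:]=0;m[:,:250]=0;m[:,305:]=0
c=max(cv2.findContours(m,0,2)[0],key=cv2.contourArea);e=cv2.fitEllipse(cv2.convexHull(c));print('plug',e)
g=cv2.cvtColor(im,cv2.COLOR_BGR2GRAY)
s=((m==0)&(g<90)).astype(np.uint8);mm=np.zeros_like(s);cv2.fillConvexPoly(mm,cv2.convexHull(c),1);s&=cv2.erode(mm,np.ones((5,5)))
print('slot',cv2.minAreaRect(np.argwhere(s)[:,::-1].astype(np.float32)),s.sum())
o=get_obs();print(atz('wrist',*e[0],.1005,o))
```

```text
plug ((277.8241882324219, 156.46026611328125), (40.57958984375, 40.7945671081543), 177.0113525390625)
slot ((278.0, 155.5), (29.0, 8.0), 90.0) 244
[ 0.52962173 -0.16257589  0.1005    ]
```

View pics/f.png

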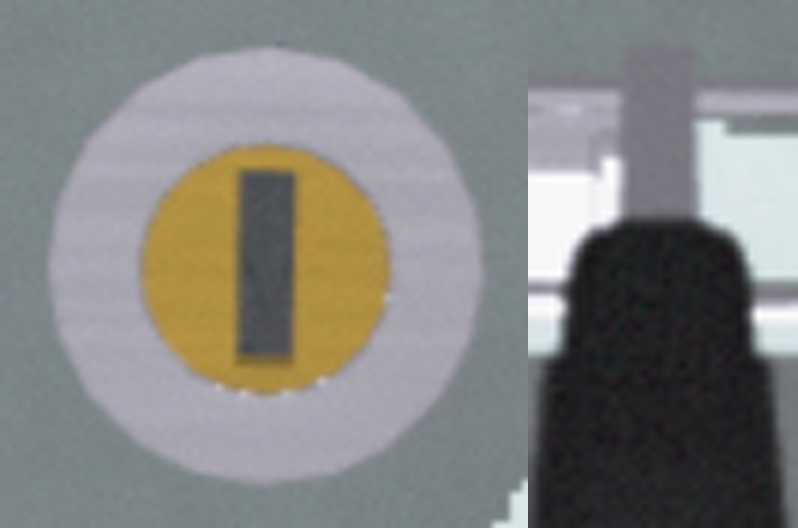

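Run:
```python
from h import *
o=get_obs();print(o['ee_pos'],o['tcp_rot'])
L=atz('wrist',278.4,156.3,.1005,o);print('lock',L)
a=atz('wrist',234+267.5/6,112+170/6,.1005,o);b=atz('wrist',234+265.5/6,112+360/6,.1005,o)
d=b-a;print('slot',np.linalg.norm(d),np.degrees(np.arctan2(d[1],d[0])),(a+b)/2)
for nm,p,q in(('left',(200,100),(205,268)),('right',(359,100),(349.5,268))):
  A,B=[atz('wrist',*x,.1,o) for x in(p,q)];d=B-A;print(nm,np.degrees(np.arctan2(d[1],d[0])))
z=o['ee_pos'][2]-.0485
t=atz('wrist',281.8,218,z,o);t2=atz('wrist',264+(661.5-528)/7.5,212+215/7.54,z,o)
tip=t+[.012,0,0];print('tip edge',t,'tip ctr - tcp',tip-o['ee_pos'],'move to',(L-tip)[:2]*100)
# side check of lock: project L in side/top
print(proj('side',L),proj('top',L))
# tip as seen in side
print('side tip',proj('side',tip),'side tcp',proj('side',o['ee_pos']))
```

```text
[ 0.55926391 -0.16078127  0.26925602] [ 1.79987650e+02 -5.34581334e-03  1.78236280e+02]
lock [ 0.529505   -0.16209756  0.1005    ]
slot 0.0259851772498256 -2.4840252057856 [ 0.52955067 -0.16208687  0.1005    ]
left -3.40951449570432
right -1.854115045479405
tip edge [ 0.54640484 -0.16017001  0.22075602] tip ctr - tcp [-0.00085908  0.00061125 -0.0485    ] move to [-2.88998367 -0.19275463]
(np.float64(335.3805944730043), np.float64(174.69983688543192)) (np.float64(376.2332748958037), np.float64(237.5607105094728))
side tip (np.float64(328.0646382226356), np.float64(129.11150698698762)) side tcp (np.float64(329.45561159036913), np.float64(109.41457231091182))
```

Converted, -11 cm is -0.11, -2.9 cm is -0.029, -0.012 rad is -0.003.

Request:
servo_tool --pt "-0.015 -0.001 -0.02 -0.003" --pt "-0.029 -0.0019 -0.04 -0.003" --pt "-0.029 -0.0019 -0.065 -0.003" --pt "-0.029 -0.0019 -0.085 -0.003" --pt "-0.029 -0.0019 -0.1 -0.003" --pt "-0.029 -0.0019 -0.11 -0.003" --pt "-0.029 -0.0019 -0.11 -0.003" --pt "-0.029 -0.0019 -0.11 -0.003" --pt "-0.029 -0.0019 -0.11 -0.003"

```text
time: 6.07
ee_pos: [0.5307, -0.1634, 0.1605]
tcp_rot: [-180.0, 0.1, 177.5]
wrist_force: [-0.4, 0.3, 0.3]
opening: 0.0086
grasp_force: 78.6
```

Run:
```python
from h import *
o=get_obs();print(o['ee_pos'],o['tcp_rot'],o['wrist_force'],o['torque'])
snap('wrist','pics/g.png');snap('side','pics/g2.png')
im=cv2.imread('pics/g_raw.png');
a=cv2.resize(im[120:270,215:345],None,fx=4,fy=4,interpolation=cv2.INTER_CUBIC)[:600]
s=cv2.imread('pics/g2_raw.png');b=cv2.resize(s[130:205,310:365],None,fx=5,fy=5,interpolation=cv2.INTER_CUBIC)
cv2.imwrite('pics/g3.png',np.hstack([a,cv2.copyMakeBorder(b,0,600-b.shape[0],0,0,0)]))
print(proj('wrist',[.5295,-.1621,.1005],o))
```

```text
[ 0.53069185 -0.16343656  0.16052667] [-1.79977216e+02  8.53174041e-02  1.77516794e+02] [-0.40170297  0.34262201  0.33080454] [-0.00424689  0.01643583 -0.01671368]
(np.float64(283.69259320803945), np.float64(231.60413917610484))
```

View pics/g3.png

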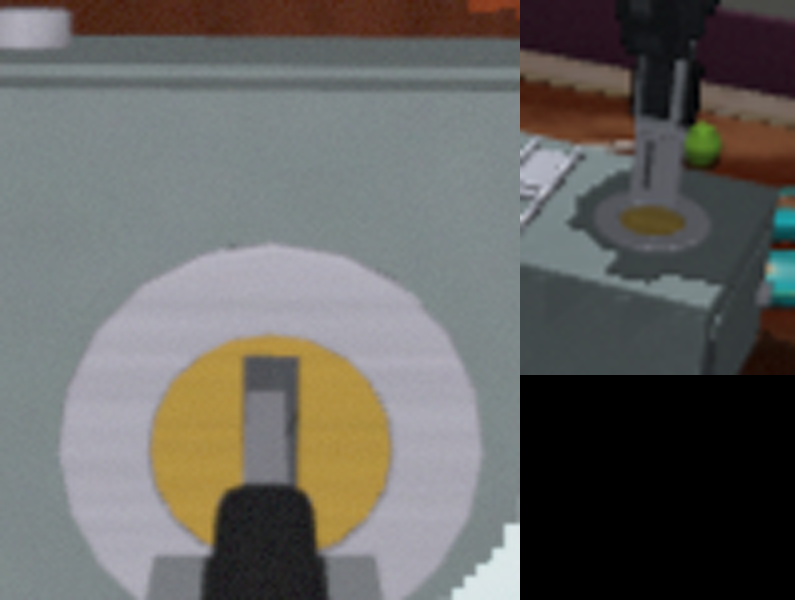

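Run:
```python
from h import *
o=get_obs()
s=atz('wrist',282.75,209.2,.1005,o);t=atz('wrist',281.25,217.5,o['ee_pos'][2]-.0485,o)
d=np.radians(-2.5);u=np.array([np.cos(d),np.sin(d),0])
print('slot centre',s+.0135*u,'tip centre',t+.012*u, 'err',(s+.0135*u-t-.012*u)*1000)
c=atz('wrist',215+271/4,120+443/4,.102,o);print('bezel centre',c)
```

```text
slot centre [ 0.52986888 -0.16286325  0.1005    ] tip centre [ 0.52967929 -0.16370217  0.11203832] err [  0.18959097   0.83891195 -11.53831855]
bezel centre [ 0.52852842 -0.16279687  0.102     ]
```

Converted, -1.6 cm is -0.016, 0.08 cm is 0.0008.

Request:
servo_tool --pt "0 0.0008 0 0" --pt "0 0.0008 -0.004 0" --pt "0 0.0008 -0.008 0" --pt "0 0.0008 -0.011 0" --pt "0 0.0008 -0.014 0" --pt "0 0.0008 -0.016 0" --pt "0 0.0008 -0.016 0" --pt "0 0.0008 -0.016 0"

```text
time: 6.83
ee_pos: [0.5301, -0.1628, 0.1432]
tcp_rot: [180.0, -0.0, 177.5]
wrist_force: [-0.3, 0.4, -0.7]
opening: 0.0087
grasp_force: 78.6
```

Request:
servo_tool --pt "0 0 -0.002 0" --pt "0 0 -0.004 0" --pt "0 0 -0.006 0" --pt "0 0 -0.007 0" --pt "0 0 -0.007 0" --pt "0 0 -0.007 0"

```text
time: 7.33
ee_pos: [0.5301, -0.1628, 0.1362]
tcp_rot: [180.0, -0.0, 177.5]
wrist_force: [-0.5, -0.5, -0.9]
opening: 0.0086
grasp_force: 78.6
```

Converted, -0.2 cm is -0.002, -0.15 cm is -0.0015.

Request:
servo_tool --pt "0 0 -0.001 0" --pt "0 0 -0.0015 0" --pt "0 0 -0.002 0" --pt "0 0 -0.002 0" --pt "0 0 -0.002 0"

```text
time: 7.75
ee_pos: [0.5303, -0.1628, 0.1348]
tcp_rot: [-180.0, 0.1, 177.5]
wrist_force: [-0.8, 0.3, 4.9]
opening: 0.009
grasp_force: 79.4
```

Converted, -0.3 rad is -0.075.

Request:
servo_tool --pt "0 0 0 -0.015" --pt "0 0 0 -0.03" --pt "0 0 0 -0.045" --pt "0 0 0 -0.0575" --pt "0 0 0 -0.0675" --pt "0 0 0 -0.075" --pt "0 0 0 -0.075" --pt "0 0 0 -0.075"

```text
time: 8.42
ee_pos: [0.5301, -0.1627, 0.134]
tcp_rot: [180.0, -0.0, 160.4]
wrist_force: [0.4, 0.2, -0.7]
opening: 0.0089
grasp_force: 78.9
```

Converted, -0.1 rad is -0.025.

Request:
servo_tool --pt "0 0 0 -0.0075" --pt "0 0 0 -0.015" --pt "0 0 0 -0.0225" --pt "0 0 0 -0.025" --pt "0 0 0 -0.025"

```text
time: 8.83
ee_pos: [0.5301, -0.1627, 0.134]
tcp_rot: [180.0, -0.0, 154.6]
wrist_force: [0.3, 1.0, -0.9]
opening: 0.0085
grasp_force: 78.8
```

The key slipped past the upper wafer. Now down to the second one.

Converted, -0.5 cm is -0.005, -0.4 cm is -0.004.

Request:
servo_tool --pt "0 0 -0.001 0" --pt "0 0 -0.0025 0" --pt "0 0 -0.004 0" --pt "0 0 -0.005 0" --pt "0 0 -0.005 0"

```text
time: 9.25
ee_pos: [0.53, -0.1627, 0.1289]
tcp_rot: [-180.0, -0.0, 154.6]
wrist_force: [0.8, 0.5, -2.1]
opening: 0.009
grasp_force: 78.8
```

Converted, -0.45 cm is -0.0045, -0.4 cm is -0.004.

Request:
servo_tool --pt "0 0 -0.0015 0" --pt "0 0 -0.003 0" --pt "0 0 -0.004 0" --pt "0 0 -0.0045 0" --pt "0 0 -0.0045 0" --pt "0 0 -0.0045 0"

```text
time: 9.75
ee_pos: [0.5302, -0.1628, 0.1249]
tcp_rot: [180.0, 0.0, 154.6]
wrist_force: [0.1, 0.4, 1.9]
opening: 0.0088
grasp_force: 79.1
```

Converted, -0.05 cm is -0.0005, 0.7 rad is 0.175.

Request:
servo_tool --pt "0 0 -0.0005 0.015" --pt "0 0 -0.0005 0.035" --pt "0 0 -0.0005 0.055" --pt "0 0 -0.0005 0.075" --pt "0 0 -0.0005 0.095" --pt "0 0 -0.0005 0.115" --pt "0 0 -0.0005 0.135" --pt "0 0 -0.0005 0.15" --pt "0 0 -0.0005 0.16" --pt "0 0 -0.0005 0.17" --pt "0 0 -0.0005 0.175" --pt "0 0 -0.0005 0.175"

```text
time: 10.75
ee_pos: [0.5302, -0.1627, 0.1242]
tcp_rot: [180.0, 0.0, -165.3]
wrist_force: [0.2, 1.7, 0.3]
opening: 0.0088
grasp_force: 78.9
```

Converted, 0.1 rad is 0.025.

Request:
servo_tool --pt "0 0 0 0.0075" --pt "0 0 0 0.015" --pt "0 0 0 0.0225" --pt "0 0 0 0.025" --pt "0 0 0 0.025"

```text
time: 11.17
ee_pos: [0.5301, -0.1627, 0.1241]
tcp_rot: [180.0, -0.0, -159.6]
wrist_force: [0.2, 1.8, 0.3]
opening: 0.0091
grasp_force: 78.8
```

Converted, -0.5 cm is -0.005, -0.4 cm is -0.004.

Request:
servo_tool --pt "0 0 -0.001 0" --pt "0 0 -0.0025 0" --pt "0 0 -0.004 0" --pt "0 0 -0.005 0" --pt "0 0 -0.005 0"

```text
time: 11.58
ee_pos: [0.53, -0.1627, 0.1188]
tcp_rot: [180.0, -0.0, -159.6]
wrist_force: [-0.1, 1.4, -1.3]
opening: 0.0086
grasp_force: 78.6
```

Converted, -0.85 cm is -0.0085, -0.75 cm is -0.0075.

Request:
servo_tool --pt "0 0 -0.0015 0" --pt "0 0 -0.003 0" --pt "0 0 -0.0045 0" --pt "0 0 -0.006 0" --pt "0 0 -0.0075 0" --pt "0 0 -0.0085 0" --pt "0 0 -0.0085 0" --pt "0 0 -0.0085 0"

```text
time: 12.25
ee_pos: [0.53, -0.1627, 0.1105]
tcp_rot: [180.0, -0.0, -159.6]
wrist_force: [-1.2, 2.6, -2.1]
opening: 0.009
grasp_force: 78.6
```

Converted, -0.2 cm is -0.002, -0.15 cm is -0.0015.

Request:
servo_tool --pt "0 0 -0.001 0" --pt "0 0 -0.0015 0" --pt "0 0 -0.002 0" --pt "0 0 -0.002 0" --pt "0 0 -0.002 0"

```text
time: 12.67
ee_pos: [0.5302, -0.1627, 0.1089]
tcp_rot: [180.0, 0.0, -159.6]
wrist_force: [-1.3, 3.1, 1.4]
opening: 0.0089
grasp_force: 78.9
```

Converted, -0.08 cm is -0.0008, -0.05 cm is -0.0005.

Request:
servo_tool --pt "0 0 -0.0005 0" --pt "0 0 -0.0008 0" --pt "0 0 -0.0008 0" --pt "0 0 -0.0008 0"

```text
time: 13.0
ee_pos: [0.5303, -0.1628, 0.1089]
tcp_rot: [-180.0, 0.0, -159.6]
wrist_force: [-2.5, 5.3, 7.6]
opening: 0.0085
grasp_force: 79.8
```

Converted, -0.8 rad is -0.2.

Request:
servo_tool --pt "0 0 0 -0.02" --pt "0 0 0 -0.045" --pt "0 0 0 -0.07" --pt "0 0 0 -0.095" --pt "0 0 0 -0.115" --pt "0 0 0 -0.135" --pt "0 0 0 -0.155" --pt "0 0 0 -0.175" --pt "0 0 0 -0.19" --pt "0 0 0 -0.2" --pt "0 0 0 -0.2" --pt "0 0 0 -0.2"

```text
time: 14.0
ee_pos: [0.5307, -0.163, 0.1089]
tcp_rot: [180.0, 0.1, 154.6]
wrist_force: [-1.5, 2.4, 5.6]
opening: 0.0086
grasp_force: 79.6
```

```bash
python3 -c "
from h import *
o=get_obs();print(o['ee_pos'],o['tcp_rot'],o['wrist_force'],o['torque'],o['q'].round(1))"
```

```text
[ 0.53066138 -0.16301473  0.10886947] [1.79995428e+02 1.01678398e-01 1.54563277e+02] [-1.53481716  2.41577633  5.60764922] [0.73875216 0.25348283 0.06691518] [-17.1   4.9  -3.5  81.5  -0.    8.4]
```

Still home at z 0.1089. Now on to the quarter turn.

Converted, -1.2 rad is -0.3.

Request:
servo_tool --pt "0 0 0 -0.02" --pt "0 0 0 -0.04" --pt "0 0 0 -0.0625" --pt "0 0 0 -0.085" --pt "0 0 0 -0.1075" --pt "0 0 0 -0.13" --pt "0 0 0 -0.1525" --pt "0 0 0 -0.175" --pt "0 0 0 -0.2" --pt "0 0 0 -0.225" --pt "0 0 0 -0.25" --pt "0 0 0 -0.27" --pt "0 0 0 -0.285" --pt "0 0 0 -0.295" --pt "0 0 0 -0.3" --pt "0 0 0 -0.3" --pt "0 0 0 -0.3"

```text
time: 15.42
ee_pos: [0.5302, -0.1633, 0.1089]
tcp_rot: [180.0, 0.1, 85.8]
wrist_force: [-4.6, 1.6, 6.7]
opening: 0.0089
grasp_force: 79.8
```

Converted, -0.1 rad is -0.025.

Request:
servo_tool --pt "0 0 0 -0.01" --pt "0 0 0 -0.0175" --pt "0 0 0 -0.0225" --pt "0 0 0 -0.025" --pt "0 0 0 -0.025"

```text
time: 15.83
ee_pos: [0.5301, -0.1633, 0.1089]
tcp_rot: [180.0, 0.1, 80.1]
wrist_force: [-3.7, 1.9, 7.3]
opening: 0.0093
grasp_force: 79.8
```

Run:
```python
from h import *
o=get_obs();print(o['ee_pos'],o['tcp_rot'],o['wrist_force'],o['torque'],o['q'].round(1))
snap('side','pics/i.png');snap('wrist','pics/i2.png')
s=cv2.imread('pics/i_raw.png');b=cv2.resize(s[135:225,285:365],None,fx=5,fy=5,interpolation=cv2.INTER_CUBIC)
w=cv2.imread('pics/i2_raw.png');w=cv2.resize(w,(400,300));cv2.imwrite('pics/i3.png',np.hstack([b,cv2.copyMakeBorder(w,0,150,0,0,0)]))
```

```text
[ 0.53011419 -0.1632896   0.10887159] [1.79955952e+02 6.80723106e-02 8.00504961e+01] [-3.72967601  1.93666988  7.25626188] [0.4405343  0.89232785 0.18200385] [-17.1   4.9  -3.5  81.5  -0.1  82.9]
```

View pics/i3.png

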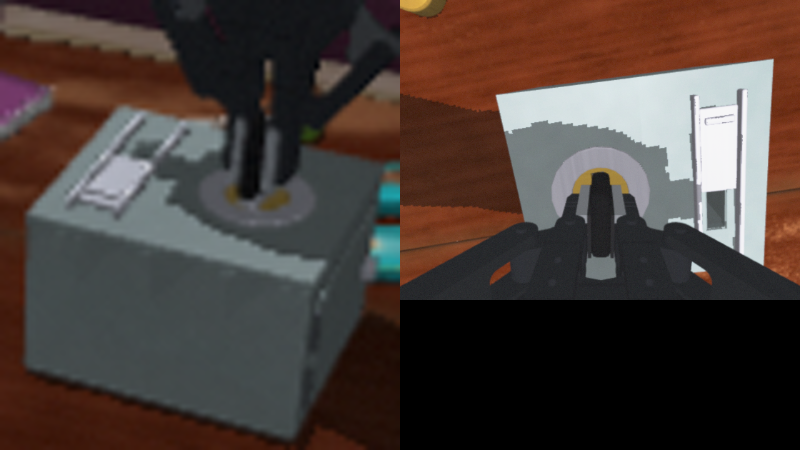

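The shutter has slid along its rails and the opening shows at (716,210). I'll push a little further to be firmly against the stop.

Converted, -0.06 rad is -0.015.

Request:
servo_tool --pt "0 0 0 -0.0075" --pt "0 0 0 -0.015" --pt "0 0 0 -0.015" --pt "0 0 0 -0.015" --pt "0 0 0 -0.015"

```text
time: 16.35
ee_pos: [0.5301, -0.1633, 0.1088]
tcp_rot: [180.0, 0.1, 76.7]
wrist_force: [-4.2, 1.5, 6.0]
opening: 0.009
grasp_force: 79.9
```

```bash
python3 -c "
from h import *
o=get_obs();print(o['ee_pos'],o['tcp_rot'],o['wrist_force'],o['torque'],o['grasp_force'])"
```

```text
[ 0.53008301 -0.1633001   0.10883124] [1.79958297e+02 6.73981585e-02 7.66588505e+01] [-4.18551025  1.48178604  5.9574877 ] [0.36925014 0.88123966 0.28347602] 79.85131502151489
```

Converted, -0.04 rad is -0.01.

Request:
servo_tool --pt "0 0 0 -0.005" --pt "0 0 0 -0.01" --pt "0 0 0 -0.01" --pt "0 0 0 -0.01" --pt "0 0 0 -0.01"

```text
time: 16.77
ee_pos: [0.5301, -0.1633, 0.1089]
tcp_rot: [180.0, 0.1, 74.4]
wrist_force: [-4.3, 0.5, 7.4]
opening: 0.0086
grasp_force: 80.1
```

Run:
```python
from h import *
o=get_obs();print(o['tcp_rot'],o['wrist_force'],o['torque'],o['grasp_force'])
# shutter plate centre line ends, from earlier picture scale 560/400, at z=.103, in safe frame
im=camera('wrist')
L=np.array([.5298,-.1626]);a=np.radians(-2.5);Ri=np.array([[np.cos(a),np.sin(a)],[-np.sin(a),np.cos(a)]])
f=560/400
for u,v in((318,106),(317,191),(317,230)):
    print((Ri@(atz('wrist',(u+400-0)*f-0 if 0 else (u)*f,v*f,.104,o)[:2]-L)*1000).round(1))
```

```text
[1.79955140e+02 7.14513992e-02 7.43910614e+01] [-4.34978135  0.45760278  7.37562239] [0.36426618 0.97476273 0.62169346] 80.08047938346863
[73.5 36.5]
[ 67.5 -13.2]
[ 64.5 -39.3]
```

The moment jumped from 0.28 to 0.62 N m, so the plug is on its stop. The key is home and gripped, so I'm handing in.

```bash
python3 -c "
from workcell import *
print(job_done())"
```

```text
the job is handed in; nothing more can be done
None
```

I handed the job in with the key pushed fully home, turned clockwise to its stop and held there at about 80 N grip; the shutter was seen open. It took about 17 s of the 61 s allowed, and the hand-in returned no verdict.

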